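# Hang the instrument basket on the ultrasonic bath's lift arm

### The job

Hang the loaded instrument basket on the pin of the ultrasonic bath's lift arm: push its hook straight down over the pin until the pin has forced the red sprung latch open and the latch has flipped shut underneath it. Then tug the basket upward to prove that the shut latch holds, lower it again and leave it hanging quietly from the pin. Go by feel and do not lean on the arm, which is good for only 2.5 kg (25 N); keep the basket upright and leave everything else on the bench where it is.

Things in the scene. Friction and masses are not known exactly. Their poses are not given: they have to be found in the camera images.
- basket: Wire basket with instruments, 110 (x) by 190 (y) by 45 mm high, about 0.4 kg, its centre of mass on the centre line. Origin: centre of the underside, z up. At y = 0 a strap (43 to 47 mm up) crosses it along x and carries a steel C-shaped hook, 24 mm wide in y: the upright spine of the C at x = -34 to -24 mm, the nose at +x, so that it is open to +x and to both y sides.
- grip (a point): Centre of the blue moulded grip on top of the hook, on the basket's centre line, 169 mm above the basket's underside. The grip measures 20 mm in the basket's x, 24 mm in y, and reaches 21 mm above and below this point; nothing else is beside it.
- hook_mouth (a point): Middle of the hook's mouth, 91 mm above the basket's underside, level with the lowest point of its lips. The mouth opens straight down: flared at 45 degrees, 35 mm wide in the basket's x at the lips, then a 17 mm wide slot running along y. Below the lips, down to the strap, is a 44 mm high clear gap into which the pin is brought (from the C's open side) before the hook is pushed down.
- hook_seat (a point): Bottom of the hook's V-shaped bowl, on the basket's centre line, 133 mm above its underside: the axis of the pin lies here when the hook is fully home. Axes as the basket's.
- latch_gate: Red latch gate, hinged in the hook; shut, it closes the slot, its underside 24 mm, its top 20 mm below the seat. It swings only upward. A 12 mm pin meets it when the seat is 30 mm above the pin's axis, opens it with 5 N growing to about 10 N (more off centre), and lets it flip shut about 4 mm before the pin is home. Raised about 14 mm from home, the shut gate bears on the pin from below.
- latch_angle (a joint): Angle of the latch in rad: 0 shut (its sprung rest), about 1.0 to 1.2 while the pin is passing it.
- bath: Fixed bench ultrasonic bath, white housing, x = -110 to 110 mm, y = -140 to 190 mm, top 55 mm above the bench, open empty tank 160 by 224 mm in the middle. Origin: on the bench under the middle of the tank, z up. A mast at its +y end carries a lift arm, 18 mm square, reaching over the tank along x = 0 and ending at y = 35 mm in the pin. More than 25 N from the basket overloads it.
- pin_nominal (a point): Middle of the lift arm's pin at its mid height, 215 mm above the bench; axes as the bath's. The pin is a level steel bar 12 mm thick along y, free from 36 mm to -y to 34 mm to +y, with an 18 mm collar at its free -y end. Its carriage is locked at a height that is not measured: the true axis is straight above or below this point by up to 10 mm and must be found by feel or sight.
- mast_top (a point): Top of the bath's mast, 24 mm square, 275 mm above the bench, 165 mm to the bath's +y from the pin's middle. The carriage on it is 44 mm wide in x and reaches to within 135 mm of the pin's middle. It does not yield.
- pump_bottle: White pump bottle, 64 mm thick, 195 mm high, beyond the bath. Origin: centre of the underside. Bystander.
- soap_bottle: Pale pump bottle, 68 mm thick, 185 mm high, on the right side. Origin: centre of the underside. Bystander.
- wire_tray: Sand-coloured instrument tray, 130 by 190 by 28 mm, on the far side. Origin: centre of the underside. Bystander.
- gallipot: Small steel bowl, 72 mm wide, 42 mm high, on the far side. Origin: centre of the underside. Bystander.
- nail_brush: Green and white brush, 30 by 85 by 28 mm, on the right side. Origin: centre of the underside. Bystander.
- solution_jar: Amber jar with a blue cap, 72 mm thick, 100 mm high, on the right side. Origin: centre of the underside. Bystander.
- dressing_bin: Clear open bin, 110 by 90 by 70 mm, on the right side. Origin: centre of the underside. Bystander.

How it is judged:
By the outcome, as a careful person would: the job done as asked, in the order asked, and still so for the second after the job is handed in, with the robot touching nothing.
It also fails if it takes over 72 s, if anything falls off the work surface, if the arm or the gripper's body presses on something with over 40 N, if the wrist force passes 120 N, or if a joint passes its speed limit or range.

### The arm

A 6-joint arm with a two-finger parallel gripper is mounted at the origin on the work surface. World frame = base frame: x ahead of the robot, y to its left, z up, the work surface at z = 0. Lengths are in m, angles in rad, forces in N, time in s.
With the tool pointing down it reaches from about 0.35 to 0.975 m from the base axis. Payload 4.9 kg.
Tool frame: the origin (TCP) lies midway between the tips of the shut fingers; the grasp point (between the pads) lies 19 mm behind it (manip.pinch_z is the distance from the TCP to the grasp point, in m); z points along the fingers, y is the direction in which the jaws open and shut (so a half turn about z gives the same grasp; the last joint's range is limited). The gripper opens to 85 mm and grips with 20 to 120 N. Pads are 22 mm wide; open, the fingers measure 114 mm over their backs; the gripper's body (76 mm by 85 mm) begins 54 mm behind the grasp point. The pads swing forward as they close: fully open they stand 13 mm farther back than shut.
Start: joints at [-0.119, 0.053, 1.613, -0, 1.476, -0.119], TCP at [0.625, 0, 0.231] pointing down, gripper open.
Joint ranges: [-3.01, 3.01], [-1.01, 2.22], [0.06, 2.58], [-1.02, 4.17], [0.09, 2.62], [-3.14, 3.14]. Speed limits (rad/s): [2.57, 2.57, 3.14, 3.14, 3.14, 3.14].

### API

Orientations are given as a unit quaternion [w, x, y, z].
In Python, from plant import manip gives the robot as it stands.
- The arm moves only by the tool drive_tool, never from a script. Its argument "commands" is text: rows parted by semicolons, each of 5 numbers parted by spaces: the finger opening in mm, from 0 to 85.4, then the shift along the tool's x, y, z in units of 30 mm (1.0 is 30 mm), then the turn about the tool's z in degrees. A call has exactly 8 rows; each row shifts and turns the commanded pose from where the row before left it, along the tool's axes as they then stand; what a row does not reach is not made up. A row lasts 1/8 s, in which the tool goes at most 62.5 mm and 10.7 degrees, less where a joint would pass 70% of its speed; a pose out of reach is approached as far as the arm can. A call is refused whole if a number of a shift passes 1 or a number of a turn 10.7, either way. A call with a gripper value outside its range is refused whole. The fingers move at their own pace and stop on an object; the grip force is fixed at half the most. Time passes only in rows, so rows that do not move let the fingers close, or fill a call up. It gives the time, the measured TCP pose, the force and the opening at its end, in the units of the state.
- manip.state(): the state, without advancing time (a new reading comes with each control period).
- manip.grab_frame(name): name is "scene" or "side" or "wrist"; returns the picture (420x560x3 uint8, red, green, blue); there is no depth.
- manip.camera_params(name): a dict with "fx", "fy", "cx", "cy" (pixels), "xyz" and "orientation" of the camera in the world. Camera axes: x right, y down, z forward; pixel columns grow to the right and rows downward; lengths in m; the calibration is good to about 2 mm. A picture is of the moment at which its call begins: read the wrist's pose just before it. camera_params takes no time and is no camera call; for the wrist camera it gives the pose at the moment of the call.
- manip.job_done(): hands the job in, once; it reports no verdict.
The state is a dict: "time": time; "joint_pos": joint angles; "joint_vel": joint speeds; "joint_efforts": joint torques, N m; "tool_pos": TCP position; "tool_rot": TCP orientation; "contact_force": force on the tool from outside, world axes, zero at the start; "ft_torque": the same for the moment, N m; "gripper_width": opening from 0.0 (shut) to 1.0 (fully open).
Only numpy, scipy, OpenCV 4.12 (cv2) and the standard library are available. Lean on these libraries where they do the work, as an engineer would, in place of code of your own. Each camera call takes 0.05 s, during which the arm holds its last target. There are 200 camera calls.

## Working session

There is one attempt and no reset: what is moved stays moved. The work goes in short steps, Python scripts to look and compute and a tool call to move; the robot and the scene stay as the last step left them, time stands still between calls to the robot, and variables do not carry over. Pictures are saved under pics/ and viewed, about 8 in all and at most 12, crops included, and the job is handed in when it is done.

Besides the shell and the picture viewer there is one more tool, called after "Request:" as name(argument=value, ...) on one line, values as JSON. drive_tool: Moves the arm, as the interface text tells. Its arguments: {"type":"object","properties":{"commands":{"type":"string"}},"required":["commands"]}

```bash
mkdir -p pics; ls
cat > h.py <<'E'
import numpy as np,cv2
from scipy.spatial.transform import Rotation as R
from plant import manip
def cam(n):
    p=manip.camera_params(n);q=p["orientation"];return p,R.from_quat([q[1],q[2],q[3],q[0]]).as_matrix(),np.array(p["xyz"])
def ray(c,u,v):
    p,M,o=c;d=M@np.array([(u-p["cx"])/p["fx"],(v-p["cy"])/p["fy"],1]);return o,d/np.linalg.norm(d)
def onz(c,u,v,z):
    o,d=ray(c,u,v);return o+d*(z-o[2])/d[2]
def proj(c,X):
    p,M,o=c;q=M.T@(np.array(X)-o);return p["fx"]*q[0]/q[2]+p["cx"],p["fy"]*q[1]/q[2]+p["cy"]
def tri(c1,p1,c2,p2):
    o1,d1=ray(c1,*p1);o2,d2=ray(c2,*p2)
    t=np.linalg.lstsq(np.c_[d1,-d2],o2-o1,rcond=None)[0];a=o1+t[0]*d1;b=o2+t[1]*d2
    return (a+b)/2,np.linalg.norm(a-b)
def st():
    s=manip.state();print({k:np.round(s[k],4).tolist() for k in("time","joint_pos","tool_pos","tool_rot","contact_force","gripper_width")})
    return s
E
python3 - <<'E'
from h import *
for n in("scene","side"):
    im=manip.grab_frame(n)[:,:,::-1];cv2.imwrite(f"pics/{n}0.png",im)
    c=cam(n);print(n,c[2],c[1][:,2],c[0]["fx"])
st()
E
```

```text
pics
scene [ 1.51488787 -0.53137336  1.08568887] [-0.67625628  0.35138474 -0.64746135] 462.3929082385567
side [0.15423233 1.25202132 1.16828801] [ 0.23513635 -0.77314631 -0.58902943] 523.6252118254755
{'time': 0.1, 'joint_pos': [-0.119, 0.0533, 1.6142, -0.0, 1.476, -0.119], 'tool_pos': [0.6244, 0.0, 0.2302], 'tool_rot': [-0.0007, 0.7071, 0.7071, -0.0006], 'contact_force': [0.2792, 0.1116, -0.4953], 'gripper_width': 1.0039}
```

View pics/scene0.png

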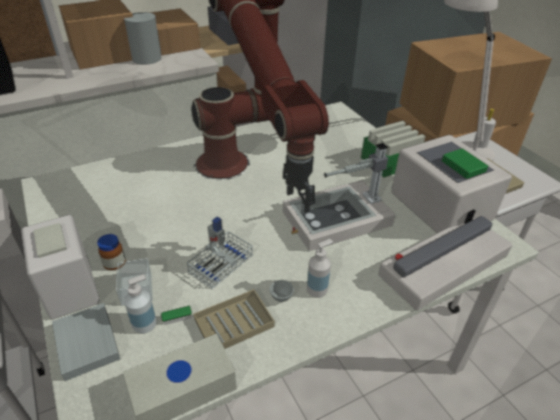

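View pics/side0.png

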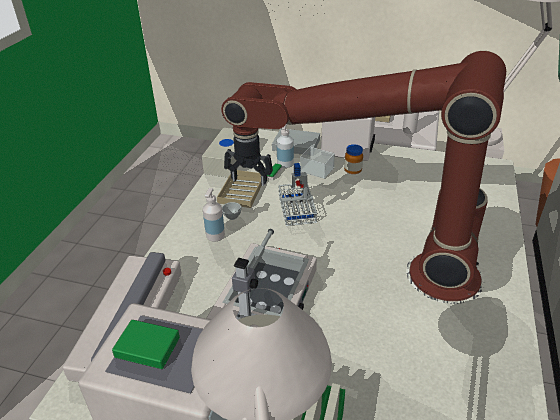

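The scene view shows the basket near (220,258) with its blue grip at (217,222), the bath near (335,215), the pin near (330,175) and the mast at (380,150). The side view shows the grip at (297,170), the pin's end at (268,233) and the mast at (242,265). I'll zoom in on these.

Run:
```python
from h import *
a=cv2.imread("pics/scene0.png");b=cv2.imread("pics/side0.png")
f=lambda i,x,y,w,h,s:cv2.resize(i[y:y+h,x:x+w],None,fx=s,fy=s,interpolation=cv2.INTER_CUBIC)
t=np.hstack([f(a,300,130,100,75,4),f(a,180,205,100,75,4)]);u=np.hstack([f(b,215,215,100,75,4),f(b,260,150,100,75,4)])
cv2.imwrite("pics/crop0.png",np.vstack([t,u]))
for n,im in(("scene",a),("side",b)):
    h=cv2.cvtColor(im,cv2.COLOR_BGR2HSV);m=cv2.inRange(h,(105,90,40),(130,255,255))
    k,l,s,c=cv2.connectedComponentsWithStats(m)
    print(n,[(s[i].tolist(),c[i].round(1).tolist()) for i in range(1,k) if s[i][4]>8])
```

```text
scene [([214, 218, 6, 13, 51], [216.1, 223.1]), ([98, 234, 20, 17, 264], [107.5, 242.0]), ([225, 245, 15, 10, 33], [232.2, 249.0]), ([167, 361, 24, 21, 409], [178.4, 371.0])]
side [([219, 139, 15, 8, 88], [226.1, 142.2]), ([347, 144, 16, 12, 152], [354.1, 149.5]), ([294, 163, 7, 14, 76], [296.8, 169.1]), ([291, 194, 3, 3, 9], [292.0, 195.0]), ([302, 215, 4, 4, 13], [303.4, 216.2]), ([307, 214, 7, 4, 21], [310.0, 215.9]), ([287, 216, 14, 4, 39], [293.5, 217.4])]
```

View pics/crop0.png

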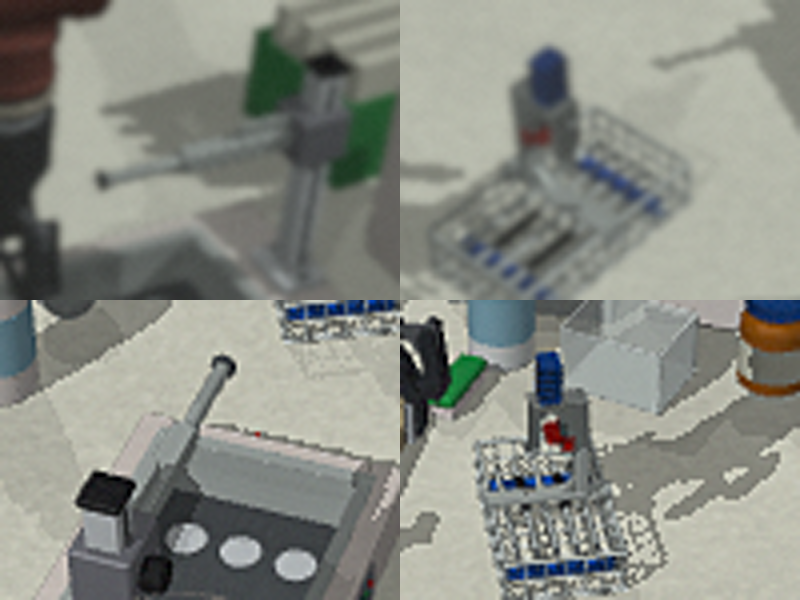

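The crops show the pin's collar at scene (325.5,175) and side (270.7,231.7), and the mast top at scene (382.5,146.7) and side (241.5,262.5). The basket rim corners in scene are about (187.5,261), (227.5,232.5), (252.5,250) and (215,277.5). The hook's spine is on the robot's side, so it opens away from the robot.

Run:
```python
from h import *
s=cam("scene");d=cam("side")
for n,a,b in(("grip",(216.1,223.6),(296.8,169.5)),("collar",(325.5,175),(270.7,231.7)),("mast",(382.5,146.7),(241.5,262.5))):
    print(n,tri(s,a,d,b))
for p in((187.5,261),(227.5,232.5),(252.5,250),(215,277.5)): print("rim",onz(s,*p,.045)[:2].round(4))
# side rim corners
for p in((280,187),(305,187),(316,218),(287,222)): print("rimside",onz(d,*p,.045)[:2].round(4))
```

```text
grip (array([ 0.52779013, -0.21606437,  0.17099122]), np.float64(0.0028504709996914563))
collar (array([0.50584183, 0.17247727, 0.21090193]), np.float64(0.0006200798649808291))
mast (array([0.52118281, 0.3741923 , 0.27166688]), np.float64(0.005403914992870857))
rim [ 0.5125 -0.3157]
rim [ 0.4479 -0.1557]
rim [ 0.5587 -0.1162]
rim [ 0.6136 -0.2646]
rimside [ 0.6068 -0.2697]
rimside [ 0.517  -0.2929]
rimside [ 0.4373 -0.1238]
rimside [ 0.5276 -0.0778]
```

Request:
drive_tool(commands="85 -0.5 0 -1 0; 85 -1 -0.5 -1 0; 85 -1 -0.5 0 0; 85 -1 -0.5 0 0; 85 -1 -0.5 0 0; 85 -1 -0.5 0 0; 85 -1 -0.5 0 -10; 85 -0.5 -0.1 0 -10")

```text
time: 1.1
tool_pos: [0.5335, -0.2115, 0.2908]
tool_rot: [-0.0, 0.572, 0.82, -0.0]
contact_force: [-0.7, -0.8, -0.2]
gripper_width: 0.993
```

Run:
```python
from h import *
s=st();c=cam("wrist");im=manip.grab_frame("wrist")[:,:,::-1];cv2.imwrite("pics/w1.png",im)
print(c[2],c[1].round(3).tolist(),"grip proj",proj(c,[.528,-.216,.19]))
h=cv2.cvtColor(im,cv2.COLOR_BGR2HSV);m=cv2.inRange(h,(105,90,40),(130,255,255))
k,l,t,cc=cv2.connectedComponentsWithStats(m)
print([(t[i].tolist(),cc[i].round(1).tolist()) for i in range(1,k) if t[i][4]>60])
```

```text
{'time': 1.1, 'joint_pos': [-0.507, -0.0964, 1.6614, -0.0002, 1.5775, -0.86], 'tool_pos': [0.5335, -0.2115, 0.2908], 'tool_rot': [-0.0004, 0.5719, 0.8203, -0.0002], 'contact_force': [-0.6665, -0.7895, -0.1522], 'gripper_width': 0.9928}
[ 0.50726582 -0.13927868  0.43407994] [[0.939, 0.329, 0.103], [0.345, -0.895, -0.283], [-0.001, 0.301, -0.953]] grip proj (np.float64(272.00807118683264), np.float64(214.74661211019142))
[([285, 125, 13, 8, 97], [291.2, 128.6]), ([258, 127, 13, 8, 94], [263.6, 130.4]), ([272, 126, 12, 8, 92], [277.5, 129.5]), ([236, 128, 21, 8, 147], [246.3, 131.6]), ([255, 190, 33, 36, 862], [270.5, 208.8]), ([292, 212, 8, 8, 63], [295.6, 215.4]), ([426, 398, 34, 22, 599], [443.3, 409.6])]
```

View pics/w1.png

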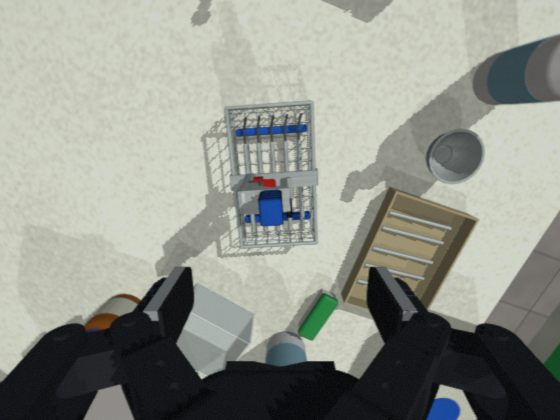

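The wrist view shows the blue grip at columns 255–288, rows 190–226, with rim corners near (226,106), (312,101), (316,242) and (240,246). The strap's wide end and the open side are on the right, the gate is beside the spine, and the basket is almost aligned with the tool.

Run:
```python
from h import *
c=cam("wrist");im=cv2.imread("pics/w1.png")
P=[onz(c,*p,.045)[:2] for p in((226,106),(312,101),(317,242),(240,246))];P=np.array(P);print(P.round(4).tolist(),P.mean(0))
ang=lambda v:np.degrees(np.arctan2(v[1],v[0]))
print("x dirs",ang(P[1]-P[0]),ang(P[2]-P[3]),"y dirs-90",ang(P[0]-P[3])-90,ang(P[1]-P[2])-90, np.linalg.norm(P[1]-P[0]),np.linalg.norm(P[0]-P[3]))
h=cv2.cvtColor(im,cv2.COLOR_BGR2HSV);m=cv2.inRange(h,(105,90,40),(130,255,255))[185:230,250:292]
for r in m[::2]: print(''.join('#' if v else '.' for v in r))
y=np.radians(20)
for ctr in((.528,-.216),):
  for z in(.148,.19):
    for sx,sy in((-1,-1),(1,-1),(1,1),(-1,1)):
      X=[ctr[0]+.01*sx*np.cos(y)-.012*sy*np.sin(y),ctr[1]+.01*sx*np.sin(y)+.012*sy*np.cos(y),z];print(z,sx,sy,np.round(proj(c,X),1))
```

```text
[[0.4405, -0.1514], [0.5367, -0.1096], [0.6133, -0.2788], [0.5141, -0.3222]] [ 0.52616411 -0.21549076]
x dirs 23.465691085259646 23.60902669888201 y dirs-90 23.309059827018075 24.34759928048321 0.10487735063405992 0.18599828249999473
..........................................
..........................................
..........................................
.............#################............
...........###################............
..........####################............
..........####################............
.........#######################..........
.........#######################..........
.........#######################..........
.........#######################..........
.........#######################..........
.........#######################..........
.........########################.........
.........############################.....
.....#################################....
.....#################################....
#....#################################....
#....############################.........
...........######################.........
............#################.............
..........................................
..........................................
0.148 -1 -1 [263.4 211.9]
0.148 1 -1 [283.5 212. ]
0.148 1 1 [283.7 188.5]
0.148 -1 1 [263.1 188.3]
0.19 -1 -1 [260.8 226.5]
0.19 1 -1 [283.9 226.6]
0.19 1 1 [284.2 199.8]
0.19 -1 1 [260.4 199.6]
```

Request:
drive_tool(commands="85 0 0 0 -3.3; 85 -0.05 -0.26 0 0; 85 0 0 0.6 0; 85 0 0 0.6 0; 85 0 0 0.6 0; 85 0 0 0.4 0; 85 0 0 0 0; 85 0 0 0 0")

```text
time: 2.15
tool_pos: [0.5284, -0.2149, 0.2259]
tool_rot: [0.0, 0.55, 0.835, 0.0]
contact_force: [-0.1, -0.4, -0.7]
gripper_width: 0.995
```

Request:
drive_tool(commands="85 0 -0.05 0.5 0; 85 0 0 0.6 0; 85 0 0 0.6 0; 85 0 0 0.5 0; 85 0 0 0.3 0; 50 0 0 0 0; 30 0 0 0 0; 15 0 0 0 0")

```text
time: 3.15
tool_pos: [0.5272, -0.2156, 0.1512]
tool_rot: [0.001, 0.55, 0.835, 0.0]
contact_force: [-0.1, -0.5, 0.0]
gripper_width: 0.373
```

Request:
drive_tool(commands="10 0 0 0 0; 10 0 0 0 0; 10 0 0 0 0; 10 0 0 0 0; 10 0 0 0 0; 10 0 0 0 0; 10 0 0 -0.1 0; 10 0 0 -0.2 0")

```text
time: 4.15
tool_pos: [0.5257, -0.2145, 0.1576]
tool_rot: [-0.002, 0.55, 0.835, 0.0]
contact_force: [-0.6, 0.3, -3.5]
gripper_width: 0.226
```

Request:
drive_tool(commands="10 0 0 -0.4 0; 10 0 0 -0.6 2; 10 0 0 -0.7 5; 10 0 0 -0.7 6; 10 0 0 -0.7 6; 10 0 0 -0.7 5; 10 0 0 -0.5 3.6; 10 0 0 -0.2 0")

```text
time: 5.15
tool_pos: [0.5273, -0.2157, 0.297]
tool_rot: [0.002, 0.733, 0.68, 0.001]
contact_force: [-0.5, 0.5, -3.1]
gripper_width: 0.229
```

Request:
drive_tool(commands="10 0.4 -0.1 0 0; 10 0.8 -0.2 0 0; 10 1 -0.2 0 0; 10 1 -0.2 0 0; 10 1 -0.2 0 0; 10 1 -0.2 0 0; 10 0.6 -0.1 0 0; 10 0.3 0 0 0")

```text
time: 6.15
tool_pos: [0.504, -0.0288, 0.2939]
tool_rot: [-0.0, 0.733, 0.681, -0.0]
contact_force: [0.2, -1.4, -3.6]
gripper_width: 0.227
```

Request:
drive_tool(commands="10 0.5 0 0 0; 10 0.8 -0.1 0 0; 10 0.8 -0.2 0 0; 10 0.6 -0.1 0 0; 10 0.3 0 0 0; 10 0 0 0 0; 10 0 0 0 0; 10 0 0 0 0")

```text
time: 7.15
tool_pos: [0.4994, 0.0599, 0.2943]
tool_rot: [0.0, 0.733, 0.68, -0.0]
contact_force: [0.6, -0.3, -2.5]
gripper_width: 0.226
```

Run:
```python
from h import *
s=st();c=cam("wrist");im=manip.grab_frame("wrist")[:,:,::-1];cv2.imwrite("pics/w2.png",im)
b=manip.grab_frame("side")[:,:,::-1];cv2.imwrite("pics/s2.png",b)
a=manip.grab_frame("scene")[:,:,::-1];cv2.imwrite("pics/c2.png",a)
f=lambda i,x,y:cv2.resize(i[y:y+75,x:x+100],None,fx=4,fy=4,interpolation=cv2.INTER_CUBIC)
cv2.imwrite("pics/m2.png",np.vstack([np.hstack([cv2.resize(im,(400,300)),f(b,225,195)]),np.hstack([f(a,270,140),f(a,300,140)])]))
```

```text
{'time': 7.15, 'joint_pos': [-0.0286, -0.2739, 1.8104, -0.0002, 1.6052, 0.0474], 'tool_pos': [0.4994, 0.0599, 0.2943], 'tool_rot': [0.0, 0.7335, 0.6797, -0.0001], 'contact_force': [0.6304, -0.3493, -2.5303], 'gripper_width': 0.2263}
```

View pics/m2.png

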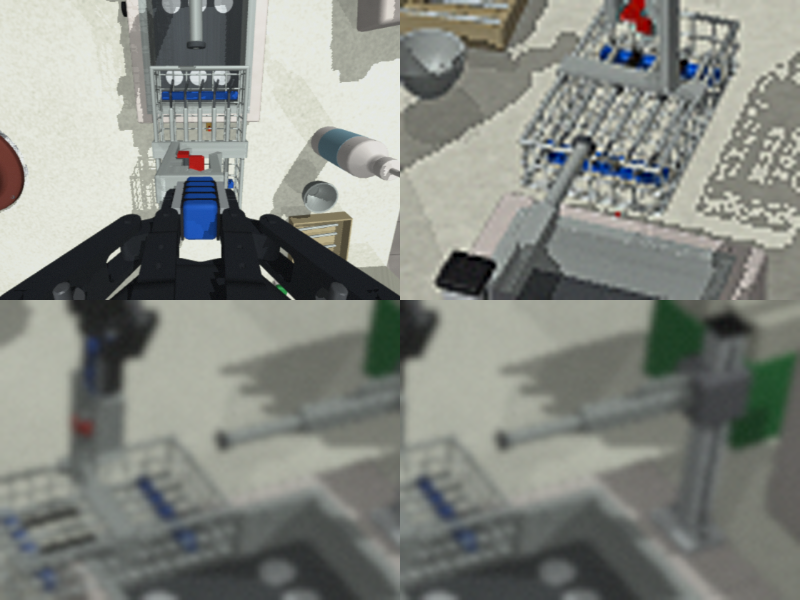

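The wrist view shows the basket square with the bath. The pin's collar is at about (275,62) in the 560-pixel frame, and the pin runs up the image from there. In scene the collar is at about (325,175). Next I'll measure the pin axis from the close view.

Run:
```python
from h import *
c=cam("wrist");g=cv2.imread("pics/w2.png",0);print(c[2])
for r in range(4,76,6): print(r,' '.join(f"{v:3d}" for v in g[r,252:300]))
h=cv2.imread("pics/c2.png",0)
print("scene cols 318-332");
for r in range(168,182): print(r,h[r,316:340])
```

```text
[0.50530666 0.13694348 0.43757363]
4 136  90  64  61  59  59  57  57  60  59  69 114 120 108 115 128 138 152 162 173 183 191 189 184 179 172 168 159 152 141 138 153 164 166 166 167 161 119  68  57  59  59  59  61  61  58  61  84
10  98  65  62  65  63  61  73  79  78  80  79  81  86  96 110 126 140 151 161 171 183 193 190 185 178 173 169 161 151 143 150 197 219 223 223 203 139  81  76  79  79  79  80  81  80  81  78  78
16  83  85  85  86  88  85  83  83  82  83  82  83  83  93 108 124 137 149 160 171 183 191 191 186 180 173 169 161 152 143 126 115  99  86  84  84  83  80  81  80  83  80  85  83  83  83  83  77
22  83  83  85  87  87  85  82  82  81  82  82  82  80  91 108 123 137 149 160 169 182 191 191 187 179 174 169 162 155 142 122  96  82  81  81  83  82  80  79  80  83  85  81  81  84  82  81  79
28  83  83  84  85  83  85  84  83  81  83  83  84  83  91 106 122 136 148 159 169 181 191 191 186 178 174 169 163 154 144 123  99  83  81  82  82  83  81  79  80  82  82  81  84  82  82  81  79
34  86  83  83  87  85  86  82  80  83  85  82  82  80  88 104 120 135 146 158 169 180 189 
[... 2034 characters left out ...]
 173 171 163 140 104  74  79 104 118 126 128 131 137 143
 149 150 152 156 161 163]
176 [160 167 169 171 172 170 166 150 117  84  89 112 128 142 148 151 155 157
 161 160 161 163 164 164]
177 [148 158 168 170 171 169 166 156 135 118 120 136 148 156 161 161 161 162
 163 163 164 163 163 164]
178 [136 143 157 166 168 166 164 161 153 147 149 155 160 161 162 163 162 161
 163 160 161 163 163 163]
179 [130 131 145 159 164 164 161 161 158 160 162 160 161 159 160 161 162 160
 161 163 164 164 165 164]
180 [135 129 134 150 159 162 163 161 160 159 161 160 160 161 158 160 161 160
 164 166 168 169 170 170]
181 [144 135 128 137 149 157 161 161 162 161 163 161 159 158 160 161 161 163
 168 170 172 173 174 171]
```

Run:
```python
from h import *
c=cam("wrist");s=cam("scene");d=cam("side");print(c[0]["fx"],c[1].round(3).tolist())
for z in(.206,.211,.216):
    A=onz(c,274.2,20,z);B=onz(c,274.8,52,z);C=onz(c,274.5,62,z);v=A-B
    print(z,A,B,C,"yaw",np.degrees(np.arctan2(v[1],v[0]))-90)
print(tri(c,(274.5,61),s,(325.3,174.8)))
# wider collar pos side
g=cv2.imread("pics/s2.png",0)
for r in range(224,242,2): print(r,g[r,260:282])
o,dd=ray(c,274.4,40);print("depth from width",c[0]["fx"]*.012/18.2)
# side/scene triangulation along pin: intersect side plane? mast top again
```

```text
300.71178629135113 [[0.997, -0.073, -0.023], [-0.076, -0.951, -0.301], [0.0, 0.302, -0.953]]
0.206 [0.50630103 0.19930026 0.206     ] [0.50513227 0.18005072 0.206     ] [0.50441417 0.17383141 0.206     ] yaw -3.4745134000912117
0.211 [0.50627956 0.19795389 0.211     ] [0.50513603 0.17911997 0.211     ] [0.50443344 0.17303495 0.211     ] yaw -3.4745134000914675
0.216 [0.50625809 0.19660752 0.216     ] [0.5051398  0.17818923 0.216     ] [0.50445271 0.17223848 0.216     ] yaw -3.4745134000913964
(array([0.50430783, 0.17345656, 0.21022732]), np.float64(0.0007183043595958435))
224 [ 84 194 108 159 152  86 120 117 158 108 207 143 137 163 140  97 116 175
 140 152 145 118]
226 [176 130 193 142  88 155 155 134  69 193 106  74 157 152  94 196 185 171
 192 157 110 162]
228 [ 90 192 151  91 150 156  47 117 202 153 118 184 192 108 199 188 132 126
 156 104 139 168]
230 [136  68  61 124 120  67 205 176  57  88  79  58  43 114 165 141 203  88
  97 144 155 195]
232 [100  67  92 171 201 205 200 207 143 153 143 110  52  32 206 209  97  99
 179 162 169 175]
234 [127 140  34  28  57  22  71 146 151 135  97  89 109 209  96  98 107  83
  63  78  91 124]
236 [172 129 183 171 166 109 154 151 132  96  68  45 140  45  27  52  24  61
  63  51  92 171]
238 [193 170 193 122 103 150 149 127  86  75  73 184 173 153 165  82  92  98
  67  67  59  50]
240 [182 178 126 103 154 143 123  78 159 184 190 189  95 171 160 184 157 148
 124  98 163 118]
depth from width 0.1982715074448469
```

Request:
drive_tool(commands="10 0 -0.12 0 0; 10 0.4 0 0 0; 10 0.5 0 0 0; 10 0.6 0 0 0; 10 0.6 0 0 0; 10 0.4 0 0 0; 10 0.2 0 0 0; 10 0 0 0 0")

```text
time: 8.3
tool_pos: [0.5018, 0.1418, 0.2943]
tool_rot: [0.0, 0.733, 0.68, -0.0]
contact_force: [-0.2, -0.9, -3.9]
gripper_width: 0.23
```

Request:
drive_tool(commands="10 0.3 0 0 0; 10 0.5 0 0 0; 10 0.6 0 0 0; 10 0.5 0 0 0; 10 0.3 0 0 0; 10 0.2 0 0 0; 10 0 0 0 0; 10 0 0 0 0")

```text
time: 9.3
tool_pos: [0.5072, 0.213, 0.2943]
tool_rot: [0.0, 0.733, 0.68, -0.0]
contact_force: [-0.3, -0.5, -3.1]
gripper_width: 0.222
```

Run:
```python
from h import *
s=st();c=cam("wrist");im=manip.grab_frame("wrist")[:,:,::-1];cv2.imwrite("pics/w3.png",im)
b=manip.grab_frame("side")[:,:,::-1];a=manip.grab_frame("scene")[:,:,::-1]
f=lambda i,x,y:cv2.resize(i[y:y+75,x:x+100],None,fx=4,fy=4,interpolation=cv2.INTER_CUBIC)
print(proj(cam("side"),[.507,.213,.21]),proj(cam("scene"),[.507,.213,.21]))
cv2.imwrite("pics/m3.png",np.vstack([np.hstack([cv2.resize(im,(400,300)),f(b,215,195)]),np.hstack([f(im,220,80),f(a,290,130)])]))
```

```text
{'time': 9.3, 'joint_pos': [0.2625, -0.1561, 1.7101, -0.0003, 1.5878, 0.3379], 'tool_pos': [0.5072, 0.213, 0.2943], 'tool_rot': [0.0001, 0.7333, 0.68, -0.0001], 'contact_force': [-0.2925, -0.4664, -3.1157], 'gripper_width': 0.2219}
(np.float64(266.01593913123907), np.float64(241.0902886593035)) (np.float64(336.16714759381387), np.float64(172.1312355306561))
```

View pics/m3.png

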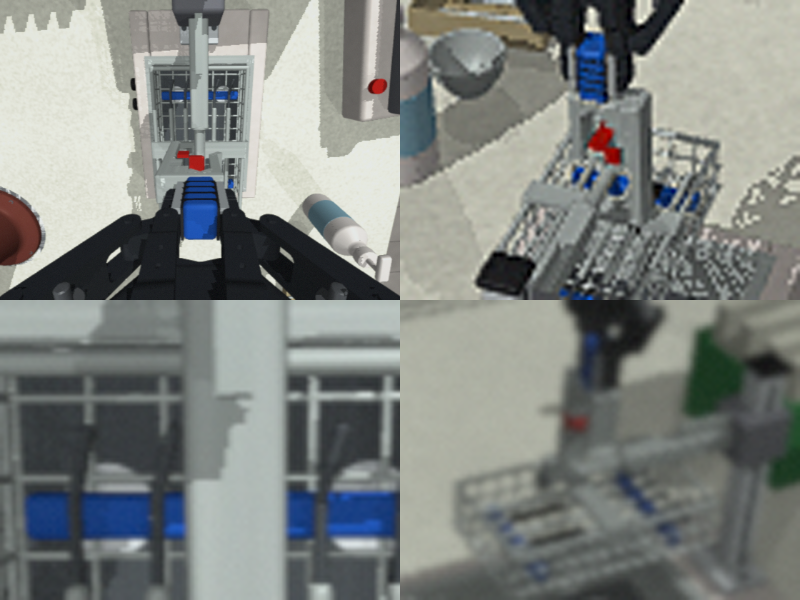

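The composite shows the pin threaded into the gap below the red gate, running up the wrist image at about column 277, with the arm and mast beyond it. I'll check the lateral offset from that column.

Run:
```python
from h import *
c=cam("wrist");g=cv2.imread("pics/w3.png",0);s=manip.state()
for r in range(100,214,8): print(r,' '.join(f"{v:3d}" for v in g[r,258:302]))
p=np.array(s["tool_pos"]);u=np.array([np.cos(np.radians(-4.3)),np.sin(np.radians(-4.3)),0])
for y in(.0,.02,.03):
    v=np.array([-u[1],u[0],0]);q=p+v*y;q[2]=.21;print(y,proj(c,q),proj(c,q+.006*u),proj(c,q-.006*u))
```

```text
100  62  80 112 101  70  60  63  80 104 122 129 133 135 134 132 144 168 180 180 180 179 178 181 179 180 181 182 182 184 182 181 172 159 117  71  58  60  61  65 119 158 124  70  56
108  61  73 112 108  75  62  58  73 101 119 130 135 136 136 136 135 133 132 131 131 131 132 133 160 177 181 184 185 183 182 181 175 160 117  73  58  60  60  77 148 178 133  71  58
116  59  58  56  58  57  48  55  67 100 118 128 133 136 135 136 133 133 133 137 165 182 185 183 183 181 182 182 183 183 182 181 174 159 115  67  57  57  58  78 147 150 103  65  57
124  89  64  60  58  98 117 119 113 111 120 130 139 141 142 142 140 143 167 180 182 183 181 182 181 182 181 181 181 184 184 180 174 163 149 149 156 155 156 156 162 154 113  68  57
132  55  55  51  56  61  59  60  68 107 142 169 183 184 188 189 186 186 184 182 182 181 181 182 183 179 179 180 181 181 182 181 174 160 116  71  61  60  57  54  57  58  70  76  70
140  60  56  59  99  98  78  78  83 105 137 164 180 187 188 186 186 184 182 182 181 181 181 182 181 180 180 180 183 182 182 183 176 159 119  81  78  78  79  92 110  93  74  78  73
148  61  57  60 106 
[... 1491 characters left out ...]
 150 170 175 176 173 171 167 161 158 152 148 147 166 178 178 180 179 178 180 179 180 178 178 179 178 178 173
0.0 (np.float64(279.6987633124526), np.float64(218.42622899178255)) (np.float64(287.2081123624775), np.float64(218.41625913635795)) (np.float64(272.18944884703086), np.float64(218.4361988012906))
0.02 (np.float64(279.66056690738424), np.float64(194.101332495192)) (np.float64(287.36358490341354), np.float64(194.09104805377487)) (np.float64(271.95758530285775), np.float64(194.11161688802216))
0.03 (np.float64(279.6407202297654), np.float64(181.46222737487818)) (np.float64(287.4443677328832), np.float64(181.45177833534794)) (np.float64(271.83711007517036), np.float64(181.47267636439898))
```

Request:
drive_tool(commands="10 0 0 0.15 0; 10 0 0 0.2 0; 10 0 0 0.2 0; 10 0 0 0.2 0; 10 0 0 0.15 0; 10 0 0 0.1 0; 10 0 0 0 0; 10 0 0 0 0")

```text
time: 10.45
tool_pos: [0.5073, 0.2134, 0.2646]
tool_rot: [0.0, 0.733, 0.68, 0.0]
contact_force: [-0.3, 0.5, -3.4]
gripper_width: 0.225
```

Request:
drive_tool(commands="10 0 0 0.06 0; 10 0 0 0.06 0; 10 0 0 0.05 0; 10 0 0 0.05 0; 10 0 0 0.05 0; 10 0 0 0 0; 10 0 0 0 0; 10 0 0 0 0")

```text
time: 11.45
tool_pos: [0.5071, 0.2134, 0.2565]
tool_rot: [-0.0, 0.733, 0.68, 0.0]
contact_force: [-3.0, 0.0, 2.2]
gripper_width: 0.229
```

Request:
drive_tool(commands="10 0 0 0.04 0; 10 0 0 0.04 0; 10 0 0 0.04 0; 10 0 0 0.04 0; 10 0 0 0.04 0; 10 0 0 0 0; 10 0 0 0 0; 10 0 0 0 0")

```text
time: 12.45
tool_pos: [0.5079, 0.2133, 0.2515]
tool_rot: [0.001, 0.733, 0.68, 0.001]
contact_force: [-2.6, -1.8, 6.7]
gripper_width: 0.229
```

Request:
drive_tool(commands="10 0 0 0.04 0; 10 0 0 0.04 0; 10 0 0 0.04 0; 10 0 0 0.04 0; 10 0 0 0.04 0; 10 0 0 0 0; 10 0 0 0 0; 10 0 0 0 0")

```text
time: 13.45
tool_pos: [0.507, 0.2138, 0.2449]
tool_rot: [-0.0, 0.733, 0.68, 0.0]
contact_force: [-4.8, 1.0, 5.2]
gripper_width: 0.224
```

Request:
drive_tool(commands="10 0 0 0.04 0; 10 0 0 0.04 0; 10 0 0 0.04 0; 10 0 0 0.04 0; 10 0 0 0.04 0; 10 0 0 0 0; 10 0 0 0 0; 10 0 0 0 0")

```text
time: 14.45
tool_pos: [0.5047, 0.2136, 0.2352]
tool_rot: [-0.003, 0.733, 0.68, -0.003]
contact_force: [-7.0, 0.9, -3.1]
gripper_width: 0.223
```

Request:
drive_tool(commands="10 0 0 0 0; 10 0 0 0 0; 10 0 0 0 0; 10 0 0 0 0; 10 0 0 0 0; 10 0 0 0 0; 10 0 0 0 0; 10 0 0 0 0")

```text
time: 15.45
tool_pos: [0.5047, 0.2136, 0.2352]
tool_rot: [-0.003, 0.733, 0.68, -0.003]
contact_force: [-6.7, 1.6, -2.5]
gripper_width: 0.228
```

Run:
```python
from h import *
s=st();print(s["ft_torque"],s["joint_vel"])
im=manip.grab_frame("wrist")[:,:,::-1];cv2.imwrite("pics/w4.png",im)
b=manip.grab_frame("side")[:,:,::-1];a=manip.grab_frame("scene")[:,:,::-1]
f=lambda i,x,y,w,h,s:cv2.resize(i[y:y+h,x:x+w],None,fx=s,fy=s,interpolation=cv2.INTER_CUBIC)
cv2.imwrite("pics/m4.png",np.vstack([np.hstack([f(im,200,160,160,120,2.5),f(b,240,190,50,38,8)[:300]]),np.hstack([f(a,300,140,100,75,4),f(b,215,185,100,75,4)])]))
```

```text
{'time': 15.45, 'joint_pos': [0.2635, -0.1289, 1.7831, 0.0019, 1.4948, 0.3379], 'tool_pos': [0.5047, 0.2136, 0.2352], 'tool_rot': [-0.0026, 0.733, 0.6802, -0.0028], 'contact_force': [-6.6702, 1.5923, -2.4513], 'gripper_width': 0.2279}
[0.18598326 1.40018106 0.02661635] [ 2.40922881e-05 -6.39118318e-04  9.51123896e-04  6.26168419e-04
 -2.09613531e-03 -9.70717419e-04]
```

View pics/m4.png

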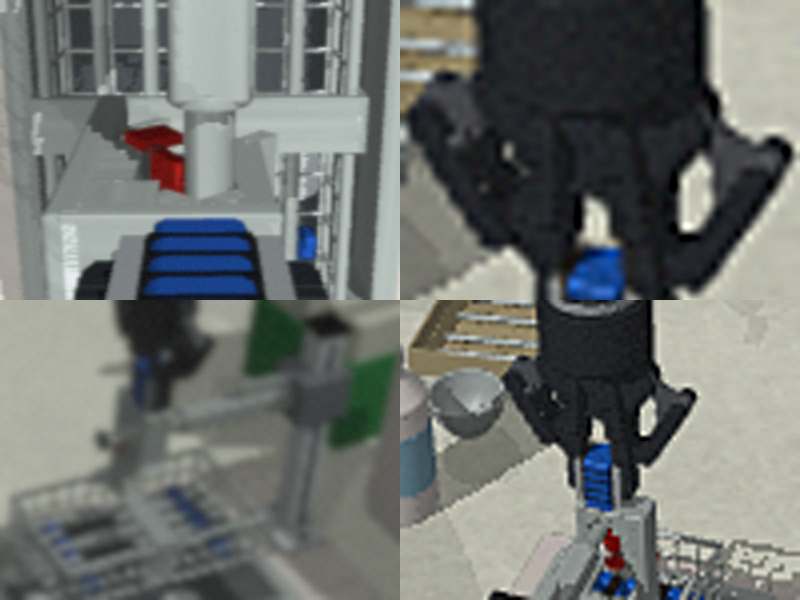

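Request:
drive_tool(commands="10 0 0.03 0.03 0; 10 0 0.03 0.03 0; 10 0 0 0.03 0; 10 0 0 0.03 0; 10 0 0 0 0; 10 0 0 0 0; 10 0 0 0 0; 10 0 0 0 0")

```text
time: 16.6
tool_pos: [0.509, 0.2132, 0.2347]
tool_rot: [0.0, 0.733, 0.68, 0.0]
contact_force: [-0.7, 0.3, -3.8]
gripper_width: 0.226
```

Request:
drive_tool(commands="10 0 -0.03 0.03 0; 10 0 -0.03 0.03 0; 10 0 0 0.03 0; 10 0 0 0 0; 10 0 0 0 0; 10 0 0 0 0; 10 0 0 0 0; 10 0 0 0 0")

```text
time: 17.6
tool_pos: [0.5072, 0.2133, 0.2319]
tool_rot: [0.0, 0.733, 0.68, 0.0]
contact_force: [0.7, 1.2, -3.0]
gripper_width: 0.227
```

Request:
drive_tool(commands="10 0 0 0.03 0; 10 0 0 0.03 0; 10 0 0 0.03 0; 10 0 0 0 0; 10 0 0 0 0; 10 0 0 0 0; 10 0 0 0 0; 10 0 0 0 0")

```text
time: 18.6
tool_pos: [0.5072, 0.2133, 0.2292]
tool_rot: [-0.0, 0.733, 0.68, 0.0]
contact_force: [0.0, 1.2, -2.7]
gripper_width: 0.225
```

Request:
drive_tool(commands="10 0 0 0.03 0; 10 0 0 0.03 0; 10 0 0 0 0; 10 0 0 0 0; 10 0 0 0 0; 10 0 0 0 0; 10 0 0 0 0; 10 0 0 0 0")

```text
time: 19.6
tool_pos: [0.5073, 0.2134, 0.2285]
tool_rot: [0.0, 0.733, 0.68, 0.0]
contact_force: [-4.1, -1.3, 5.9]
gripper_width: 0.227
```

Request:
drive_tool(commands="10 0 0 -0.06 0; 10 0 0 -0.1 0; 10 0 0 -0.1 0; 10 0 0 -0.1 0; 10 0 0 -0.07 0; 10 0 0 0 0; 10 0 0 0 0; 10 0 0 0 0")

```text
time: 20.6
tool_pos: [0.5071, 0.2133, 0.2401]
tool_rot: [-0.0, 0.733, 0.68, -0.0]
contact_force: [0.0, -0.4, -3.1]
gripper_width: 0.228
```

Request:
drive_tool(commands="10 0 0 -0.03 0; 10 0 0 -0.03 0; 10 0 0 -0.03 0; 10 0 0 0 0; 10 0 0 0 0; 10 0 0 0 0; 10 0 0 0 0; 10 0 0 0 0")

```text
time: 21.6
tool_pos: [0.5071, 0.2133, 0.2425]
tool_rot: [-0.0, 0.733, 0.68, -0.0]
contact_force: [1.9, -0.2, -8.7]
gripper_width: 0.227
```

Request:
drive_tool(commands="10 0 0 -0.02 0; 10 0 0 -0.02 0; 10 0 0 0 0; 10 0 0 0 0; 10 0 0 0 0; 10 0 0 0 0; 10 0 0 0 0; 10 0 0 0 0")

```text
time: 22.6
tool_pos: [0.507, 0.2132, 0.2427]
tool_rot: [-0.0, 0.733, 0.68, -0.0]
contact_force: [4.6, 1.8, -16.1]
gripper_width: 0.223
```

Request:
drive_tool(commands="10 0 0 0.06 0; 10 0 0 0.1 0; 10 0 0 0.12 0; 10 0 0 0.1 0; 10 0 0 0.06 0; 10 0 0 0.04 0; 10 0 0 0.03 0; 10 0 0 0.01 0")

```text
time: 23.6
tool_pos: [0.5072, 0.2133, 0.2286]
tool_rot: [-0.0, 0.733, 0.68, -0.0]
contact_force: [-0.4, 0.4, -2.7]
gripper_width: 0.227
```

Request:
drive_tool(commands="10 0 0 0 0; 10 0 0 0 0; 10 0 0 0 0; 10 0 0 0 0; 10 0 0 0 0; 10 0 0 0 0; 10 0 0 0 0; 10 0 0 0 0")

```text
time: 24.6
tool_pos: [0.5072, 0.2134, 0.2287]
tool_rot: [0.0, 0.733, 0.68, 0.0]
contact_force: [1.0, 0.9, -2.9]
gripper_width: 0.227
```

Request:
drive_tool(commands="10 0 0 0.02 0; 10 0 0 0 0; 10 0 0 0 0; 10 0 0 0 0; 10 0 0 0 0; 10 0 0 0 0; 10 0 0 0 0; 10 0 0 0 0")

```text
time: 25.6
tool_pos: [0.5073, 0.2134, 0.2285]
tool_rot: [0.0, 0.733, 0.68, 0.0]
contact_force: [-2.2, -1.3, 5.1]
gripper_width: 0.228
```

Request:
drive_tool(commands="10 0 0 -0.01 0; 10 0 0 0 0; 20 0 0 0 0; 22 0 0 0 0; 25 0 0 0 0; 30 0 0 0 0; 38 0 0 0 0; 45 0 0 0 0")

```text
time: 26.6
tool_pos: [0.5072, 0.2133, 0.2283]
tool_rot: [0.0, 0.733, 0.68, 0.0]
contact_force: [-0.0, -0.0, 0.1]
gripper_width: 0.529
```

Request:
drive_tool(commands="45 0 0 0 0; 45 0 0 0 0; 45 0 0 -0.2 0; 45 0 0 -0.4 0; 45 0 0 -0.6 0; 45 0 0 -0.8 0; 45 0 0 -0.9 0; 45 0 0 -0.5 0")

```text
time: 27.6
tool_pos: [0.5078, 0.2135, 0.3337]
tool_rot: [0.001, 0.733, 0.68, 0.002]
contact_force: [0.2, -0.6, -0.9]
gripper_width: 0.527
```

Request:
drive_tool(commands="45 0 0 -0.5 0; 45 0 0 -0.5 0; 45 0 0 0 0; 45 0 0 0 0; 45 0 0 0 0; 45 0 0 0 0; 45 0 0 0 0; 45 0 0 0 0")

```text
time: 28.6
tool_pos: [0.5072, 0.2133, 0.3602]
tool_rot: [-0.0, 0.733, 0.68, -0.0]
contact_force: [-0.5, 0.0, -0.1]
gripper_width: 0.529
```

Run:
```python
from h import *
s=st()
im=manip.grab_frame("wrist")[:,:,::-1];cv2.imwrite("pics/w5.png",im)
b=manip.grab_frame("side")[:,:,::-1];a=manip.grab_frame("scene")[:,:,::-1]
f=lambda i,x,y,w,h,s:cv2.resize(i[y:y+h,x:x+w],None,fx=s,fy=s,interpolation=cv2.INTER_CUBIC)
cv2.imwrite("pics/m5.png",np.vstack([np.hstack([f(im,160,100,200,150,2),f(b,215,185,100,75,4)]),np.hstack([f(a,290,140,100,75,4),cv2.resize(a,(400,300))])]))
```

```text
{'time': 28.6, 'joint_pos': [0.2629, -0.1694, 1.6146, 0.0, 1.6965, 0.3379], 'tool_pos': [0.5072, 0.2133, 0.3602], 'tool_rot': [-0.0, 0.7331, 0.6801, -0.0], 'contact_force': [-0.4816, 0.0134, -0.1273], 'gripper_width': 0.529}
```

View pics/m5.png

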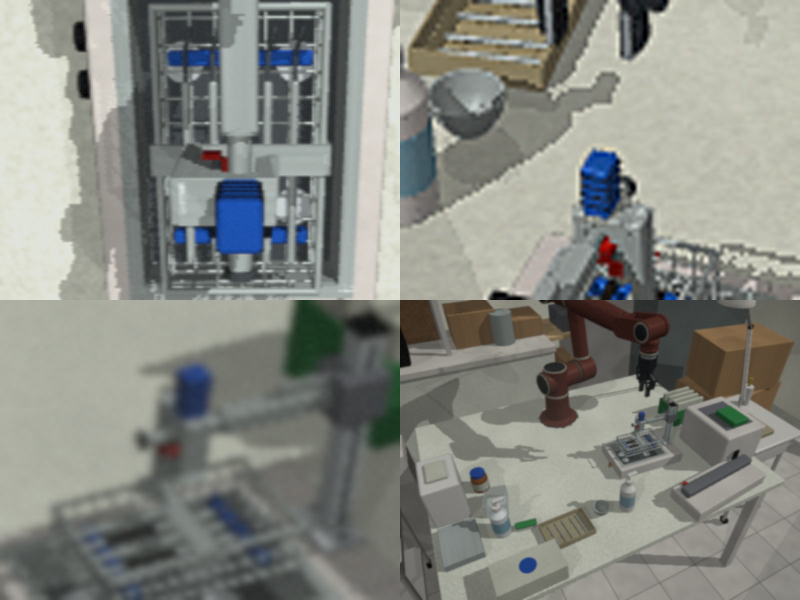

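The basket hangs level on the pin with the gate below it, and the gripper is well clear. One quick check for swing, then I'll hand in.

Request:
drive_tool(commands="45 0 0 0 0; 45 0 0 0 0; 45 0 0 0 0; 45 0 0 0 0; 45 0 0 0 0; 45 0 0 0 0; 45 0 0 0 0; 45 0 0 0 0")

```text
time: 29.75
tool_pos: [0.5072, 0.2133, 0.3603]
tool_rot: [0.0, 0.733, 0.68, 0.0]
contact_force: [-0.4, 0.1, -0.8]
gripper_width: 0.531
```

Run:
```python
from h import *
a=cv2.imread("pics/w5.png").astype(int);d=[]
b=manip.grab_frame("wrist")[:,:,::-1].astype(int);d=abs(a-b)[100:250,160:360];print(d.mean(),(d.max(2)>40).mean())
st();print(manip.job_done())
```

```text
1.5941 0.0003333333333333333
{'time': 29.8, 'joint_pos': [0.2629, -0.1694, 1.6145, -0.0, 1.6965, 0.3379], 'tool_pos': [0.5072, 0.2133, 0.3603], 'tool_rot': [0.0, 0.7331, 0.6801, 0.0], 'contact_force': [-0.9763, 0.3023, 0.0161], 'gripper_width': 0.528}
the job is handed in; nothing more can be done
None
```

The basket is hanging latched and still on the lift arm's pin, and I handed the job in at 29.8 s.

- **Hanging:** I threaded the hook onto the pin from its free end and pushed straight down. The gate resisted with up to about 10 N in the readings, taken about once a second. While the gate was open it also pushed the hook sideways by about 7 N. I eased that with a small sideways shift, after which the force dropped back to the basket's weight. The hook then seated at about 9 N, which puts the pin axis at about 0.2105 m.
- **Tug:** Raised about 14 mm, the shut latch met the pin. It held a net upward pull of about 12.5 N with only 0.2 mm of further movement. I then lowered the basket, let the pin take its weight and released it.
- **Last checks:** The pictures show the basket level with the gate below the pin and the gripper clear. The items I could see looked undisturbed, though I did not measure them. Two wrist pictures about a second apart show no swing. No check failed. I could not read the latch angle itself, so that it is shut rests on the feel and the tug.

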